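# Clear and open the drilling machine's splash gate

## Task

Get the drilling machine's splash gate open for a colleague to reach in: first stand the blue case, which lies flat in the gate's way, upright on one of its thin edges on the table clear of the gate's swing, and leave it standing there. Then take the bolt by its knob, lift its sagging nose over the keeper's bent lip while you draw it back, without forcing it, and pull the gate open about a hand's width, some 12 cm at its free edge. It springs shut, so finish while holding it there, and leave the other things where they are.

Things in the scene. Friction and masses are not known exactly. Their poses are not given: they have to be found in the camera images.
- guard: Fixed splash guard round the machine's bed: clear sheets in aluminium frames, 200 mm high. Origin on the table under the closed gate's free edge; x level through the gate into the machine, y along the closed gate to its hinge, z up. In this frame the keeper post (215 mm high) is at y -36 to -6 mm, a fixed panel goes on along x = 0 to y -305 mm, the hinge post is at y 348 to 378 mm.
- gate_hinge (a point): Point on the gate's upright hinge axis, 100 mm above the table, 340 mm from the gate's free edge.
- gate_edge (a point): Top of the gate's free edge (its stile), 200 mm above the table, in the gate's mid-plane; moves with the gate.
- gate: The gate: clear sheet in an aluminium frame 340 mm wide, 20 mm thick, 10 to 200 mm above the table, 0.8 kg. Origin on the hinge axis at table level; its y runs along the gate from free edge to hinge, its x through it, into the machine. Carries the bolt on its robot-side face; the straps that guide the bolt reach 202 mm above the table.
- gate_swing (a joint): Gate angle, rad: 0 shut, grows as the free edge swings out of the machine towards the robot (clockwise seen from above), to 1.3. At 0.36 the free edge is 120 mm out and the closing spring pulls back with about 4 N at the knob. While the bolt is in the keeper the gate moves only about 0.01 rad.
- bolt: Barrel bolt along the gate's top: steel rod of 12 mm, axis 26 mm in front of the gate's mid-plane, about 185 mm above the table. Origin at its pivot near the tail; its -y runs along the rod to the nose, 211 mm away, which lies in the keeper, 36 mm past the gate's free edge. The last 18 mm is full thickness; behind it the underside has a worn notch 14 mm long, 6 mm deep.
- knob (a point): Centre of the bolt's red upright knob, a cylinder 16 mm in diameter, 30 mm high (15 mm above and below this point), on a thinner stem. Grip it from above, one finger on each side along the bolt, fingertips at most 18 mm below this point: the gate's top is about 25 mm below this point and begins 16 mm behind it.
- bolt_draw (a joint): How far the bolt is drawn back along the gate towards the hinge, m: 0 home in the keeper (starts at 0 to 0.004), 0.045 the stop. From 0.026 the nose is out of the keeper. Stays where it is left (friction about 1.5 N).
- bolt_lift (a joint): How far the rod is lifted, turning about its pivot, rad: 0 sagged by its weight (nose 2.3 degrees below level), 0.08 the stop. The knob is 120 mm from the pivot: the nose clears the keeper's lip once the knob is raised 3.6 mm (0.03), the stop is 9.6 mm up; 5 to 7 mm is right. About 1.3 N at the knob lifts it; it falls back when let go.
- keeper: Steel keeper on the post, an open-topped channel in which the nose lies; frame as guard. Its edge towards the gate is bent up into a 3 mm thick lip at y -13 to -10 mm, top 176.5 mm above the table, standing 5 mm up in the sagged bolt's notch, so the bolt cannot be drawn unless lifted. Its outer flange, 195 mm high, holds the bolted gate shut.
- case: Closed flat blue plastic case, 60 mm along its x, 90 mm along its y, 30 mm thick along its z, about 0.16 kg. Origin: middle of its broad underside. Lies flat in front of the gate near its free edge, in its swing. Upright on a 60 x 30 mm end, its origin is 45 mm above the table (on a 90 x 30 mm side 30 mm) and its z is level.
- red_case: Bystander: closed red plastic case, same size as the blue one, lying flat on the table in front of the gate's hinge end; stays.
- disc_a: Bystander: steel disc 54 mm in diameter, 28 mm high, on the table in front of the fixed panel; origin under its centre.
- jar: Bystander: small amber jar with a black lid, 40 mm in diameter, 50 mm high, on the table to the left of the blue case.

How it is judged:
By the outcome, as a careful person would: the job done as asked, in the order asked, and still so for the second after the job is handed in, while the arm keeps its last pose, push and grip.
It also fails if it takes over 61 s, if anything falls off the work surface, if the arm or the gripper's body presses on something with over 40 N, if the wrist force passes 120 N, or if a joint passes its speed limit or range.

## Robot

A 6-joint arm with a two-finger parallel gripper is mounted at the origin on the work surface. World frame = base frame: x ahead of the robot, y to its left, z up, the work surface at z = 0. Lengths are in m, angles in rad, forces in N, time in s.
With the tool pointing down it reaches from about 0.3 to 0.775 m from the base axis. Payload 14.6 kg.
Tool frame: the origin (TCP) lies midway between the tips of the shut fingers; the grasp point (between the pads) lies 19 mm behind it (ctrl.grip_depth is the z of the grasp point in the tool frame, in m); z points along the fingers, y is the line along which they close (so a half turn about z gives the same grasp; the last joint's range is limited). The gripper opens to 94 mm and grips with 3 to 60 N. Pads are 16 mm wide; open, the fingers measure 119 mm over their backs; the gripper's body (75 mm by 177 mm) begins 78 mm behind the grasp point.
Start: joints at [1.067, 0.3, 1.521, -0, 1.321, -0.067], TCP at [0.233, 0.498, 0.205] pointing down, gripper open.
Joint ranges: [-3.03, 3.03], [-0.79, 2.21], [0.23, 2.52], [-1.04, 4.18], [0, 3.07], [-2.55, 2.55]. Speed limits (rad/s): [2.22, 2.22, 2.57, 3.14, 3.14, 3.14].

## Interface

Orientations are given as [roll, pitch, yaw] about the fixed x, y, z axes, in that order (R = Rz(yaw) Ry(pitch) Rx(roll)).
In Python, from station import ctrl gives the robot as it stands. The module is installed in compiled form; this text tells all that it offers.
- The arm moves only by the tool carry_out, never from a script. Its argument "commands" is a list of rows, each a list of 3 entries, a list of its own where there are three numbers: the closure, from 0 (fully open) to 1 (shut), then the shift along the tool's x, y, z in mm, then the turn, a rotation vector about the tool's x, y, z in rad. In form: [[gripper, [tx, ty, tz], [wx, wy, wz]], ...]. A call has 1 to 10 rows; each row shifts and turns the commanded pose from where the row before left it, along the tool's axes as they then stand; what a row does not reach is not made up. A row lasts 1/8 s, in which the tool goes at most 62.5 mm and 10.7 degrees, less where a joint would pass 70% of its speed; a pose out of reach is approached as far as the arm can. A call with a gripper value outside its range is refused whole. The fingers move at their own pace and stop on an object; "squeeze" is the grip in N (left out, the last holds). Time passes only in rows, so rows that do not move let the fingers close. It gives the time, the measured TCP pose, the force, the opening and the grip force at its end, in the units of the state.
- ctrl.get_obs(): the state, without advancing time (a new reading comes with each control period).
- ctrl.camera(name): name is "scene" or "top"; returns a dict with "img" (400x640x3 uint8, blue, green, red), "camera_matrix" (3x3 intrinsics, pixels), "k1" (the pictures are not rectified: a ray, as slopes to the right and down, at radius r is drawn at 1 + k1 r^2 times it, then the intrinsics apply), "rvec" (rotation vector, rad) and "tvec" (3), from world to camera coordinates, as OpenCV has them. Camera axes: x right, y down, z forward; pixel columns grow to the right and rows downward; lengths in m; the calibration is good to about 2 mm. A picture is of the moment at which its call begins. There is no depth.
- ctrl.hand_in(): hands the job in; it is judged then, once.
Trained networks look in the newest picture that a camera, given by its name, has taken for a name from the list of things; names that differ only in an ending like _2 or _b are one class to them, and where a whole thing is asked for, a point or a joint stands for the part that bears it (a point fixed in the world has none). Each returns a list of dicts, best first, with "score" (0 to 1); they miss things now and then, are a little off and sometimes report something else, mostly with a low value. They report only what shows in the picture. A call takes as long as a camera call.
- ctrl.outline_of(thing, camera): "region" (400x640 bool, what is visible of it).
- ctrl.place_of(thing, camera): "at" ([x, y, z] in m, in world coordinates, good to about 4 mm: a listed point, or the origin of a listed thing).
The state is a dict: "time_s": time; "qpos": joint angles; "joint_vel": joint speeds; "tau": joint torques, N m; "ee_pos": TCP position; "eef_rot": TCP orientation; "force": force on the tool from outside, world axes, zero at the start; "moment": the same for the moment, N m; "grip_width": finger opening in m; "grip_force": force on a finger pad.
Only numpy, scipy, OpenCV 4.12 (cv2) and the standard library are available. Lean on these libraries where they do the work, as an engineer would, in place of code of your own. Each camera call takes 0.05 s, during which the arm holds its last target. There are 200 camera calls.

## Working session

There is one attempt and no reset: what is moved stays moved. The work goes in short steps, Python scripts to look and compute and a tool call to move; the robot and the scene stay as the last step left them, time stands still between calls to the robot, and variables do not carry over. Pictures are saved under pics/ and viewed, at most 10 in all, crops included, and the job is handed in when it is done.

Besides the shell and the picture viewer there is one more tool, called after "Request:" in YAML: its name, and indented under it one key for each argument. carry_out: Moves the arm, as the interface text tells. Its arguments: {"type":"object","properties":{"commands":{"type":"array","items":{"type":"array"}},"squeeze":{"type":"number"}},"required":["commands"]}

```bash
mkdir -p pics
cat > h.py <<'E'
import numpy as np, cv2
from station import ctrl
from scipy.spatial.transform import Rotation as R
def snap(n):
    c=ctrl.camera(n); c['R']=cv2.Rodrigues(np.array(c['rvec'],float))[0]; c['t']=np.array(c['tvec'],float).ravel(); return c
def ray(c,uv):
    K=np.array(c['camera_matrix']); d=np.array([(uv[0]-K[0,2])/K[0,0],(uv[1]-K[1,2])/K[1,1]]); s=d.copy()
    for _ in range(20): s=d/(1+c['k1']*(s@s))
    r=c['R'].T@np.array([s[0],s[1],1.]); return -c['R'].T@c['t'], r/np.linalg.norm(r)
def atz(c,uv,z):
    o,r=ray(c,uv); return o+r*(z-o[2])/r[2]
def tri(c1,u1,c2,u2):
    o1,r1=ray(c1,u1);o2,r2=ray(c2,u2)
    s=np.linalg.lstsq(np.c_[r1,-r2],o2-o1,rcond=None)[0]; a=o1+r1*s[0];b=o2+r2*s[1]
    return (a+b)/2,np.linalg.norm(a-b)
def proj(c,p):
    K=np.array(c['camera_matrix']); q=c['R']@np.array(p)+c['t']; s=q[:2]/q[2]; s=s*(1+c['k1']*(s@s)); return K[:2,:2]@s+K[:2,2]
E
python3 - <<'E'
from h import *
np.set_printoptions(precision=4,suppress=True)
for n in('scene','top'):
    c=snap(n); cv2.imwrite(f'pics/{n}0.png',c['img']); print(n,-c['R'].T@c['t'],c['R'][2])
    for t in('guard','gate_hinge','gate_edge','gate','bolt','knob','keeper','case','red_case','disc_a','jar'):
        print(t,[(np.round(d['at'],4),round(d['score'],2)) for d in ctrl.place_of(t,n)[:2]])
    for t in('case','red_case','jar','disc_a'):
        for d in ctrl.outline_of(t,n)[:1]:
            m=d['region'].astype(np.uint8); ys,xs=np.nonzero(m); q=cv2.boxPoints(cv2.minAreaRect(np.c_[xs,ys].astype(np.float32)))
            print(t,'ol',round(d['score'],2),m.sum(),[np.round(atz(c,p,.03)[:2],3).tolist() for p in q],np.round(q).tolist())
print(ctrl.get_obs(),ctrl.grip_depth)
E
```

```text
scene [0.9561 0.3711 0.7835] [-0.4698 -0.4179 -0.7776]
guard [(array([ 0.6177, -0.1184,  0.0004]), 0.74)]
gate_hinge [(array([0.6519, 0.2243, 0.1007]), 0.86)]
gate_edge [(array([ 0.6171, -0.114 ,  0.2016]), 0.71)]
gate []
bolt [(array([0.6089, 0.0631, 0.183 ]), 0.85), (array([ 0.4943, -0.3572,  0.0019]), 0.3)]
knob [(array([ 0.6008, -0.0577,  0.2275]), 0.73)]
keeper []
case [(array([ 0.4933, -0.0626, -0.0006]), 0.75)]
red_case [(array([0.5217, 0.1861, 0.0008]), 0.8), (array([ 0.4921, -0.0633, -0.0039]), 0.41)]
disc_a [(array([ 0.4947, -0.356 ,  0.0014]), 0.64)]
jar [(array([0.4866, 0.0769, 0.0008]), 0.82)]
case ol 0.89 450 [[0.511, -0.106], [0.463, -0.115], [0.475, -0.005], [0.52, 0.001]] [[295.0, 196.0], [305.0, 184.0], [333.0, 208.0], [323.0, 220.0]]
red_case ol 0.72 822 [[0.557, 0.143], [0.491, 0.136], [0.497, 0.236], [0.559, 0.239]] [[359.0, 262.0], [374.0, 242.0], [408.0, 268.0], [393.0, 287.0]]
jar ol 0.82 284 [[0.482, 0.046], [0.459, 0.073], [0.511, 0.113], [0.533, 0.088]] [[347.0, 220.0], [361.0, 220.0], [361.0, 242.0], [347.0, 242.0]]
disc_a ol 0.58 7128 [[0.623, -0.239], [0
[... 1093 characters left out ...]
 [[241.0, 231.0], [244.0, 210.0], [275.0, 214.0], [272.0, 235.0]]
disc_a ol 0.67 292 [[0.517, -0.327], [0.518, -0.384], [0.467, -0.382], [0.466, -0.326]] [[428.0, 226.0], [447.0, 226.0], [447.0, 243.0], [428.0, 243.0]]
{'time_s': 1.6, 'qpos': array([ 1.0674,  0.2999,  1.521 ,  0.    ,  1.3207, -0.0666]), 'joint_vel': array([ 0.0005, -0.0007,  0.0003, -0.0007, -0.0003, -0.0008]), 'tau': array([  0.0012, -53.1655, -35.2918,   0.0709,   0.0213,   0.    ]), 'ee_pos': array([0.2327, 0.4983, 0.2054]), 'eef_rot': array([-3.1416, -0.    ,  2.7048]), 'force': array([-0.1019,  0.5128, -0.7433]), 'moment': array([ 0.0098, -0.0012, -0.0172]), 'grip_force': 0.0, 'grip_width': 0.09422508643221583} -0.0188
```

View pics/scene0.png

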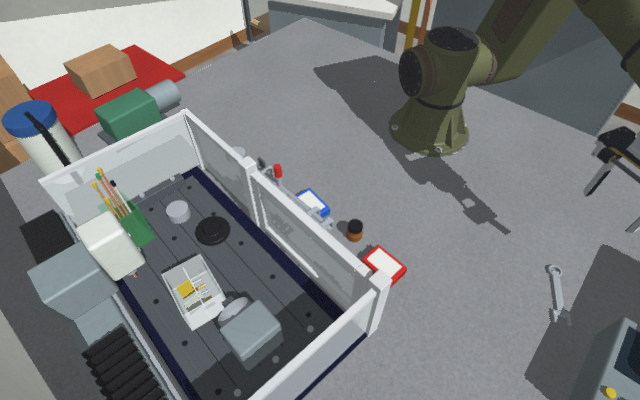

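View pics/top0.png

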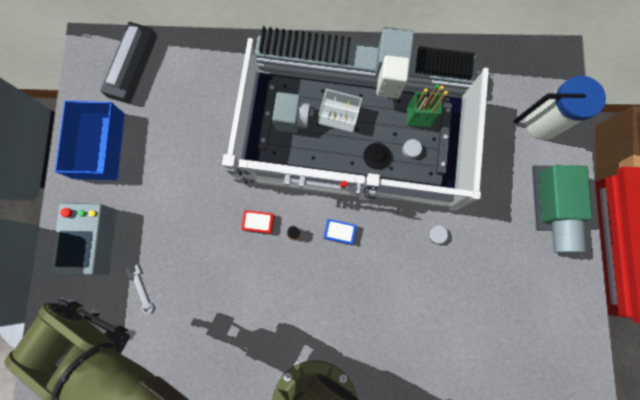

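The top view shows the blue case at px (341,232) in front of the knob at (343,183), with the jar left of it at (293,232) and the red case at (258,221). The disc is at (438,235). The scene view agrees, with the blue case partly hidden behind the gate. I plan to grip the case across its 60 mm with the tool tilted, then turn it 90°.

```bash
cat >> h.py <<'E'
def rot(ydir_yaw,tilt):  # tool y level along yaw, tool down, then turned by tilt about tool y
    return R.from_euler('z',ydir_yaw+np.pi/2)*R.from_euler('x',np.pi)*R.from_euler('y',tilt)
def cur():
    o=ctrl.get_obs(); return np.array(o['ee_pos']),R.from_euler('xyz',o['eef_rot'])
def plan(p,r,wps):  # wps: (tcp, rot, rows, grip)
    for tp,tr,n,g in wps:
        p0,r0=p,r; dv=(r0.inv()*tr).as_rotvec()
        for i in range(1,n+1):
            pt=p0+(np.array(tp)-p0)*i/n; rt=r0*R.from_rotvec(dv*i/n)
            t=np.round(r.inv().apply(pt-p)*1e3,1); w=np.round((r.inv()*rt).as_rotvec(),3)
            print([g,t.tolist(),w.tolist()],end=',\n' if 0 else ', '); p=p+r.apply(t/1e3); r=r*R.from_rotvec(w)
        print()
    return p,r
E
python3 - <<'E'
from h import *
p,r=cur(); T=rot(-.167,.7); z=T.apply([0,0,1]); g=np.array([.4845,-.0625,.024]); tcp=g+.0188*z
print(z,T.apply([0,1,0]),tcp)
pre=tcp-.1*z
p,r=plan(p,r,[((.36,.2,.22),rot(.45,.2),6,0),(pre,T,8,0),(tcp,T,3,0)])
E
```

```text
[ 0.10708498  0.63525525 -0.76484219] [ 9.86087878e-01 -1.66224838e-01  2.22044605e-16] [ 0.4865132  -0.0505572   0.00962097]
[0, [-40.3, -36.1, -2.4], [-0.011, 0.032, 0.114]], [0, [-44.0, -31.2, -4.2], [-0.012, 0.032, 0.113]], [0, [-47.0, -26.0, -5.9], [-0.011, 0.032, 0.114]], [0, [-49.6, -20.5, -7.8], [-0.012, 0.032, 0.113]], [0, [-51.2, -14.6, -9.5], [-0.011, 0.032, 0.114]], [0, [-52.2, -8.6, -11.4], [-0.011, 0.032, 0.114]], 
[0, [-44.1, -4.0, 8.1], [-0.034, 0.061, 0.07]], [0, [-44.8, -1.2, 5.4], [-0.034, 0.06, 0.07]], [0, [-44.9, 1.9, 2.6], [-0.034, 0.061, 0.07]], [0, [-44.8, 5.0, 0.1], [-0.034, 0.06, 0.07]], [0, [-44.3, 8.1, -2.5], [-0.034, 0.061, 0.071]], [0, [-43.3, 11.3, -4.7], [-0.034, 0.06, 0.07]], [0, [-42.1, 14.6, -6.9], [-0.034, 0.061, 0.07]], [0, [-40.5, 17.7, -8.9], [-0.033, 0.06, 0.07]], 
[0, [0.0, 0.0, 33.3], [-0.0, 0.0, -0.0]], [0, [0.0, 0.0, 33.4], [-0.0, 0.0, -0.0]], [0, [0.0, 0.0, 33.3], [-0.0, 0.0, -0.0]],
```

Request:
carry_out:
  commands:
    - [0, [-40.3, -36.1, -2.4], [-0.011, 0.032, 0.114]]
    - [0, [-44.0, -31.2, -4.2], [-0.012, 0.032, 0.113]]
    - [0, [-47.0, -26.0, -5.9], [-0.011, 0.032, 0.114]]
    - [0, [-49.6, -20.5, -7.8], [-0.012, 0.032, 0.113]]
    - [0, [-51.2, -14.6, -9.5], [-0.011, 0.032, 0.114]]
    - [0, [-52.2, -8.6, -11.4], [-0.011, 0.032, 0.114]]
    - [0, [-44.1, -4.0, 8.1], [-0.034, 0.061, 0.07]]
    - [0, [-44.8, -1.2, 5.4], [-0.034, 0.06, 0.07]]
    - [0, [-44.9, 1.9, 2.6], [-0.034, 0.061, 0.07]]
    - [0, [-44.8, 5.0, 0.1], [-0.034, 0.06, 0.07]]

```text
time_s: 2.85
ee_pos: [0.4184, 0.0415, 0.1528]
eef_rot: [3.096, -0.451, 1.729]
force: [-0.0, 1.0, -0.0]
grip_width: 0.0935
grip_force: 0.0
```

Request:
carry_out:
  commands:
    - [0, [-44.3, 8.1, -2.5], [-0.034, 0.061, 0.071]]
    - [0, [-43.3, 11.3, -4.7], [-0.034, 0.06, 0.07]]
    - [0, [-42.1, 14.6, -6.9], [-0.034, 0.061, 0.07]]
    - [0, [-40.5, 17.7, -8.9], [-0.033, 0.06, 0.07]]
    - [0, [0, 0, 0], [0, 0, 0]]

```text
time_s: 3.48
ee_pos: [0.4756, -0.1161, 0.0842]
eef_rot: [-3.137, -0.702, 1.397]
force: [0.0, -0.5, -0.3]
grip_width: 0.0941
grip_force: 0.0
```

Run:
```python
from h import *
for n in('scene','top'):
    c=snap(n); cv2.imwrite(f'pics/{n}1.png',c['img'])
    print([(np.round(d['at'],4),round(d['score'],2)) for d in ctrl.place_of('case',n)[:2]])
    if n=='top': cv2.imwrite('pics/t1.png',cv2.resize(c['img'][150:300,220:460],None,fx=3,fy=3))
o=ctrl.get_obs();print(o['time_s'],o['qpos'])
p,r=cur(); T=rot(-.167,.7); z=T.apply([0,0,1]); g=np.array([.4845,-.0625,.024]); tcp=g+.0188*z
print(p,(r.inv()*T).as_rotvec(), r.as_matrix()[:,1])
plan(p,r,[(tcp,T,3,0)])
```

```text
[(array([ 0.4955, -0.0638, -0.0006]), 0.65)]
[(array([ 0.4969, -0.0666,  0.0009]), 0.92)]
3.675 [-0.63674713  0.4833047   1.73616824  0.63020393  1.33902621 -0.75372592]
[ 0.47587318 -0.11333212  0.08673793] [-0.00073627  0.00080926  0.00163639] [ 9.86373211e-01 -1.64522486e-01  4.90362144e-04]
[0, [-0.3, 0.0, 33.3], [-0.0, 0.0, 0.001]], [0, [-0.3, 0.1, 33.4], [-0.0, 0.001, 0.0]], [0, [-0.3, 0.0, 33.3], [-0.001, -0.0, 0.001]],
```

View pics/t1.png

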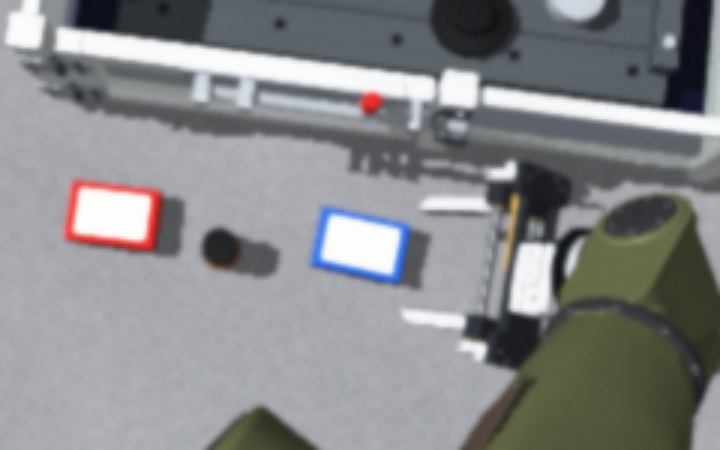

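Crop: the case is centred at about (360,245), and the finger tips at (455,205) and (432,318) straddle its long sides with the same slant. The gripper body is clear of the post at (455,125).

Request:
carry_out:
  commands:
    - [0, [-0.3, 2, 33.3], [0, 0, 0]]
    - [0, [-0.3, 0, 33.4], [0, 0, 0]]
    - [0, [-0.3, 0, 33.3], [0, 0, 0]]
    - [0, [0, 0, 0], [0, 0, 0]]
    - [1, [0, 0, 0], [0, 0, 0]]
    - [1, [0, 0, 0], [0, 0, 0]]
    - [1, [0, 0, 0], [0, 0, 0]]
    - [1, [0, 0, 0], [0, 0, 0]]
  squeeze: 25

```text
time_s: 4.68
ee_pos: [0.4887, -0.052, 0.0095]
eef_rot: [3.141, -0.7, 1.404]
force: [-0.7, -3.1, 4.6]
grip_width: 0.0595
grip_force: 25.0
```

Run:
```python
from h import *
o=ctrl.get_obs();print(o['time_s'],o['qpos'],o['grip_width'],o['grip_force'],o['force'])
p,r=cur(); g0=p+r.apply([0,0,ctrl.grip_depth]); print(p,g0,r.as_matrix())
# lift, then turn about grasp point to tilt .7-pi/2 at place (.41,-.20)
E1=R.from_matrix(r.as_matrix()); 
Tf=r*R.from_rotvec([0,-np.pi/2,0]); zf=Tf.apply([0,0,1]); print('zf',zf,'y',Tf.apply([0,1,0]))
p1=p+[-.02,-.02,.06]; gm=np.array([.43,-.17,.13]); pm=gm+.0188*zf
pp,rr=plan(p,r,[(p1,r,2,1),(pm,Tf,9,1),(np.array([.42,-.19,.06])+.0188*zf,Tf,2,1)])
```

```text
4.675 [-0.52494249  0.59163929  1.80521016  0.7228546   1.14834556 -0.80153413] 0.05952539792941855 25.000928342342377 [-0.74286251 -3.13984411  4.63796341]
[ 0.48865507 -0.05200494  0.0094963 ] [ 0.48663103 -0.06394112  0.02387931] [[ 1.26997383e-01  9.86042917e-01  1.07661651e-01]
 [ 7.54439680e-01 -1.66490283e-01  6.34902949e-01]
 [ 6.43966174e-01  5.93209322e-04 -7.65053733e-01]]
zf [-0.12699738 -0.75443968 -0.64396617] y [ 9.86042917e-01 -1.66490283e-01  5.93209322e-04]
[1, [10.5, -8.2, -30.4], [0.0, 0.0, 0.0]], [1, [10.5, -8.2, -30.4], [0.0, 0.0, 0.0]], 
[1, [-6.5, -2.4, -12.5], [0.0, -0.175, -0.0]], [1, [-8.6, -2.4, -11.2], [0.0, -0.174, -0.0]], [1, [-10.4, -2.4, -9.5], [-0.0, -0.175, 0.0]], [1, [-11.9, -2.5, -7.6], [-0.0, -0.174, 0.0]], [1, [-13.1, -2.4, -5.4], [0.0, -0.175, 0.0]], [1, [-13.7, -2.4, -3.0], [0.0, -0.174, 0.0]], [1, [-14.1, -2.4, -0.6], [0.0, -0.175, 0.0]], [1, [-14.0, -2.4, 1.8], [0.0, -0.174, 0.0]], [1, [-13.5, -2.4, 4.3], [0.0, -0.175, 0.0]], 
[1, [19.9, -3.3, 30.7], [0.0, 0.0, 0.0]], [1, [19.9, -3.3, 30.7], [0.0, 0.0, 0.0]],
```

Run:
```python
from h import *
p,r=cur()
Tf=R.from_rotvec([0,0,.25])*r*R.from_rotvec([0,-np.pi/2,0]); zf=Tf.apply([0,0,1])
p1=p+[-.02,-.02,.07]; pm=np.array([.45,-.18,.13])+.0188*zf
pp,rr=plan(p,r,[(p1,r,2,1),(pm,Tf,10,1),(np.array([.45,-.20,.060])+.0188*zf,Tf,2,1)])
```

```text
[1, [13.7, -8.2, -34.2], [0.0, 0.0, 0.0]], [1, [13.7, -8.1, -34.2], [0.0, 0.0, 0.0]], 
[1, [-7.0, 0.3, -10.9], [-0.002, -0.156, -0.028]], [1, [-8.6, 0.1, -9.7], [-0.003, -0.156, -0.027]], [1, [-9.9, -0.1, -8.2], [-0.002, -0.157, -0.028]], [1, [-11.2, -0.4, -6.6], [-0.002, -0.156, -0.028]], [1, [-12.0, -0.7, -4.7], [-0.003, -0.156, -0.027]], [1, [-12.6, -1.0, -2.9], [-0.002, -0.156, -0.028]], [1, [-12.8, -1.4, -0.8], [-0.003, -0.156, -0.027]], [1, [-12.8, -1.7, 1.1], [-0.002, -0.156, -0.028]], [1, [-12.4, -2.1, 3.1], [-0.002, -0.157, -0.028]], [1, [-11.6, -2.4, 5.0], [-0.003, -0.156, -0.027]], 
[1, [20.4, -0.9, 30.2], [0.0, 0.0, -0.0]], [1, [20.3, -0.8, 30.2], [0.0, 0.0, -0.0]],
```

Request:
carry_out:
  commands:
    - [1, [13.7, -8.2, -34.2], [0, 0, 0]]
    - [1, [13.7, -8.1, -34.2], [0, 0, 0]]
    - [1, [-7.0, 0.3, -10.9], [-0.002, -0.156, -0.028]]
    - [1, [-8.6, 0.1, -9.7], [-0.003, -0.156, -0.027]]
    - [1, [-9.9, -0.1, -8.2], [-0.002, -0.157, -0.028]]
    - [1, [-11.2, -0.4, -6.6], [-0.002, -0.156, -0.028]]
    - [1, [-12.0, -0.7, -4.7], [-0.003, -0.156, -0.027]]
    - [1, [-12.6, -1.0, -2.9], [-0.002, -0.156, -0.028]]
    - [1, [-12.8, -1.4, -0.8], [-0.003, -0.156, -0.027]]
    - [1, [-12.8, -1.7, 1.1], [-0.002, -0.156, -0.028]]

```text
time_s: 5.92
ee_pos: [0.4547, -0.1698, 0.1104]
eef_rot: [3.102, 0.562, 1.589]
force: [-0.4, -0.5, -1.4]
grip_width: 0.0599
grip_force: 25.0
```

Request:
carry_out:
  commands:
    - [1, [-12.4, -2.1, 3.1], [-0.002, -0.157, -0.028]]
    - [1, [-11.6, -2.4, 5.0], [-0.003, -0.156, -0.027]]
    - [1, [0, 0, 0], [0, 0, 0]]

```text
time_s: 6.3
ee_pos: [0.453, -0.1871, 0.1231]
eef_rot: [-3.127, 0.853, 1.658]
force: [0.5, -0.8, -0.8]
grip_width: 0.0597
grip_force: 25.0
```

Run:
```python
from h import *
o=ctrl.get_obs();print(o['time_s'],o['qpos'],o['grip_width'],o['grip_force'],o['force'])
p,r=cur(); print(p,p+r.apply([0,0,ctrl.grip_depth]),r.as_matrix())
c=snap('scene'); cv2.imwrite('pics/s2.png',c['img'])
im=c['img'][100:260,180:420]; cv2.imwrite('pics/s2c.png',cv2.resize(im,None,fx=3,fy=3))
d=r.inv().apply([0,0,-.01])*1e3; print('10mm down',d)
```

```text
6.3 [-0.04646985  0.30480038  1.98240942 -1.03954019  1.05090316  0.51661216] 0.05969116840886164 25.000191628932953 [ 0.54321241 -0.78277546 -0.79217368]
[ 0.45298548 -0.18714851  0.12310588] [ 0.45202521 -0.17302147  0.13547295] [[-0.05697542  0.99706809  0.05107861]
 [ 0.65541742  0.07594779 -0.75143858]
 [-0.75311473 -0.00933572 -0.65782296]]
10mm down [7.53114733 0.09335722 6.57822958]
```

View pics/s2c.png

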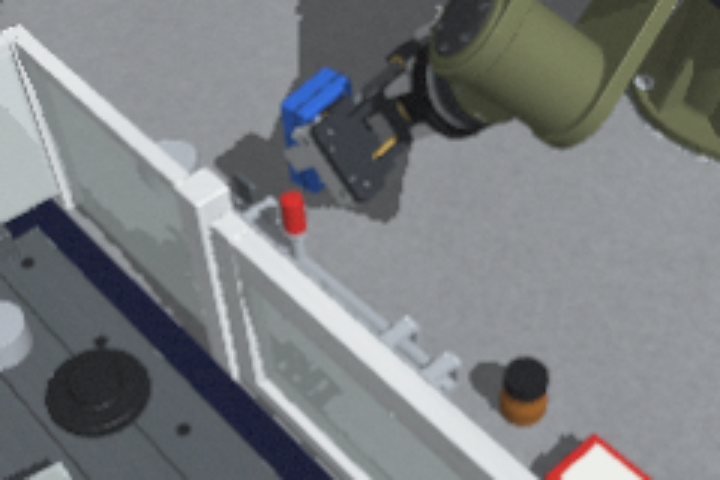

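Scene crop: the case hangs nearly upright in the gripper at about (315,130), past the keeper post. Joint 4 sits at its limit, because the last yaw went the wrong way. I'll yaw back to relieve it before lowering.

```bash
cat >> h.py <<'E'
rg=R.from_euler('xyz',[3.141,-.7,1.404])
E
python3 - <<'E'
from h import *
p,r=cur(); Tf=R.from_rotvec([0,0,-.10])*rg*R.from_rotvec([0,-np.pi/2,0]); zf=Tf.apply([0,0,1])
plan(p,r,[(np.array([.455,-.19,.12])+.0188*zf,Tf,3,1)])
E
```

```text
[1, [0.6, -1.2, 7.5], [0.085, -0.005, 0.077]], [1, [0.6, -0.6, 7.6], [0.086, -0.006, 0.077]], [1, [0.5, -0.0, 7.6], [0.085, -0.005, 0.077]],
```

Request:
carry_out:
  commands:
    - [1, [0.6, -1.2, 7.5], [0.085, -0.005, 0.077]]
    - [1, [0.6, -0.6, 7.6], [0.086, -0.006, 0.077]]
    - [1, [0.5, 0, 7.6], [0.085, -0.005, 0.077]]
    - [1, [0, 0, 0], [0, 0, 0]]

```text
time_s: 6.85
ee_pos: [0.4515, -0.2051, 0.1081]
eef_rot: [3.138, 0.871, 1.299]
force: [0.9, -0.6, -1.3]
grip_width: 0.0602
grip_force: 25.0
```

Run:
```python
from h import *
o=ctrl.get_obs();print(o['time_s'],o['qpos'],o['grip_width'],o['force'])
p,r=cur(); print(p,p+r.apply([0,0,ctrl.grip_depth]))
Tf=R.from_rotvec([0,0,-.10])*rg*R.from_rotvec([0,-np.pi/2,0]); zf=Tf.apply([0,0,1]); print((r.inv()*Tf).as_rotvec())
plan(p,r,[(np.array([.455,-.20,.055])+.0188*zf,Tf,3,1)])
print('2mm down',Tf.inv().apply([0,0,-2]))
```

```text
6.85 [-0.0832874   0.4596021   1.8088877  -0.91052763  1.25899492  0.66010919] 0.06024171441247959 [ 0.87781287 -0.6000827  -1.30857759]
[ 0.45145283 -0.20511611  0.10813386] [ 0.45525043 -0.19125119  0.12024923]
[-0.00041836 -0.00028306 -0.00241191]
[1, [14.8, 0.7, 16.2], [-0.0, -0.0, -0.001]], [1, [14.8, 0.6, 16.2], [-0.0, -0.0, -0.001]], [1, [14.8, 0.7, 16.2], [-0.0, -0.0, -0.0]], 
2mm down [ 1.52968411e+00 -9.06572883e-04  1.28843537e+00]
```

Request:
carry_out:
  commands:
    - [1, [14.8, 0.7, 16.2], [0, 0, 0]]
    - [1, [14.8, 0.6, 16.2], [0, 0, 0]]
    - [1, [14.8, 0.7, 16.2], [0, 0, 0]]
    - [1, [0, 0, 0], [0, 0, 0]]
    - [1, [3.1, 0, 2.6], [0, 0, 0]]
    - [1, [0, 0, 0], [0, 0, 0]]

```text
time_s: 7.6
ee_pos: [0.4508, -0.2128, 0.0393]
eef_rot: [3.137, 0.871, 1.298]
force: [-0.0, 1.4, -0.9]
grip_width: 0.0599
grip_force: 25.0
```

Request:
carry_out:
  commands:
    - [1, [1.5, 0, 1.3], [0, 0, 0]]
    - [1, [1.5, 0, 1.3], [0, 0, 0]]
    - [1, [0, 0, 0], [0, 0, 0]]

```text
time_s: 7.98
ee_pos: [0.4507, -0.2129, 0.035]
eef_rot: [3.138, 0.871, 1.298]
force: [0.6, 0.9, 2.2]
grip_width: 0.0597
grip_force: 25.0
```

Request:
carry_out:
  commands:
    - [1, [0.8, 0, 0.6], [0, 0, 0]]
    - [1, [0, 0, 0], [0, 0, 0]]

```text
time_s: 8.22
ee_pos: [0.4508, -0.2129, 0.0349]
eef_rot: [3.138, 0.873, 1.298]
force: [-2.7, 4.5, 14.3]
grip_width: 0.0603
grip_force: 25.0
```

Request:
carry_out:
  commands:
    - [1, [-0.6, 0, -0.5], [0, 0, 0]]
    - [0.9, [0, 0, 0], [0, 0, 0]]
    - [0, [0, 0, 0], [0, 0, 0]]
    - [0, [0, 0, 0], [0, 0, 0]]
    - [0, [0, 0, 0], [0, 0, 0]]
    - [0, [0, 0, 0], [0, 0, 0]]
  squeeze: 10

```text
time_s: 8.98
ee_pos: [0.4505, -0.2128, 0.0345]
eef_rot: [3.139, 0.871, 1.299]
force: [-0.0, -0.5, -0.0]
grip_width: 0.0931
grip_force: 0.0
```

Request:
carry_out:
  commands:
    - [0, [0, 0, -15], [0, 0, 0]]
    - [0, [0, 0, -35], [0, 0, 0]]
    - [0, [0, 0, -50], [0, 0, 0]]
    - [0, [0, 0, 0], [0, 0, 0]]

```text
time_s: 9.48
ee_pos: [0.4727, -0.1368, 0.1012]
eef_rot: [3.132, 0.869, 1.296]
force: [-0.0, -0.8, -0.5]
grip_width: 0.094
grip_force: 0.0
```

Run:
```python
from h import *
o=ctrl.get_obs();print(o['time_s'],o['qpos'],o['grip_width'],o['force'],cur()[0])
C=[]
for n in('scene','top'):
    c=snap(n); C.append(c)
    for t in('case','knob','gate_edge','bolt'):print(n,t,[(np.round(d['at'],4),round(d['score'],2)) for d in ctrl.place_of(t,n)[:2]])
a=C[0]['img'][90:240,200:400]; b=C[1]['img'][150:300,260:460]
cv2.imwrite('pics/m3.png',cv2.resize(np.hstack([a,b]),None,fx=2,fy=2,interpolation=cv2.INTER_CUBIC))
# red knob pixels -> triangulate
u=[]
for c in C:
    h=cv2.cvtColor(c['img'],cv2.COLOR_BGR2HSV); m=((h[...,0]<8)|(h[...,0]>172))&(h[...,1]>150)&(h[...,2]>80)
    uv=proj(c,[.598,-.058,.225]); yy,xx=np.nonzero(m); k=np.hypot(xx-uv[0],yy-uv[1])<14
    u.append(np.array([(xx[k].min()+xx[k].max())/2,(yy[k].min()+yy[k].max())/2])); print(uv,u[-1],k.sum())
print(tri(C[0],u[0],C[1],u[1]))
```

```text
9.475 [ 0.04972238  0.51279922  1.7434161  -0.84290379  1.3414744   0.72060891] 0.09398811482490065 [-0.04762557 -0.81706056 -0.46864123] [ 0.47268648 -0.13683636  0.10122632]
scene case [(array([ 0.4467, -0.2175,  0.0413]), 0.54)]
scene knob [(array([ 0.5969, -0.0595,  0.229 ]), 0.89)]
scene gate_edge [(array([ 0.6153, -0.1135,  0.2042]), 0.67), (array([ 6.145e-01, -1.182e-01,  2.000e-04]), 0.32)]
scene bolt [(array([0.6112, 0.0654, 0.1853]), 0.79), (array([ 0.4887,  0.0768, -0.0026]), 0.39)]
top case [(array([ 0.4504, -0.2264,  0.0465]), 0.66), (array([ 0.4954, -0.3564,  0.001 ]), 0.66)]
top knob [(array([ 0.6015, -0.0587,  0.2212]), 0.74)]
top gate_edge [(array([ 0.6193, -0.1173,  0.2005]), 0.59)]
top bolt [(array([0.6061, 0.0644, 0.1844]), 0.77)]
[277.71521047 170.33196152] [277.  170.5] 89
[342.87126031 183.03886417] [343.5 184. ] 25
(array([ 0.5967911 , -0.06053544,  0.22170989]), np.float64(0.0016966857108948491))
```

View pics/m3.png

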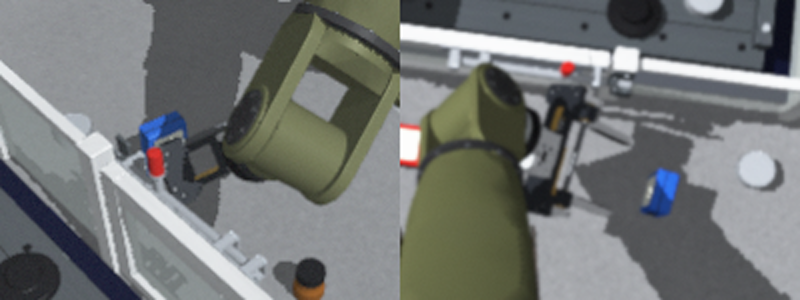

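The case stands on its end in both views (left half at about (163,132), right half at (660,192)), and its origin height of about 44 mm matches. The knob is near (0.599, -0.0595, 0.223), which fits the gate geometry. Next I back off, go above the knob and close the fingers partway.

```bash
cat >> h.py <<'E'
G=-.098; gx=np.array([np.cos(G),np.sin(G),0]); gy=np.array([-np.sin(G),np.cos(G),0])
def gtool(swing=0,lean=.04): # closing along gate, tool leaning as the sagged knob
    return R.from_rotvec([0,0,-swing])*R.from_rotvec(gx*lean)*rot(G-np.pi/2,0)
E
python3 - <<'E'
from h import *
p,r=cur(); T=gtool(); k=np.array([.599,-.0595,.223]); z=T.apply([0,0,1]); print(z,T.apply([0,1,0]))
tcp=k+.013*z
plan(p,r,[((.43,-.12,.17),r,2,.47),((.46,-.08,.31),T,12,.47),(tcp-.07*z,T,3,.47)])
E
```

```text
[ 0.00391268  0.03979746 -0.99920011] [-0.09776495 -0.99440579 -0.03998933]
[0.47, [-24.8, -22.1, -26.0], [0.0, 0.0, 0.0]], [0.47, [-24.8, -22.1, -26.0], [0.0, 0.0, 0.0]], 
[0.47, [-6.4, 1.5, -10.5], [0.053, 0.062, 0.108]], [0.47, [-5.6, 1.7, -10.9], [0.054, 0.063, 0.107]], [0.47, [-4.7, 1.5, -11.4], [0.053, 0.062, 0.108]], [0.47, [-3.9, 1.4, -11.7], [0.053, 0.062, 0.107]], [0.47, [-2.9, 1.2, -11.9], [0.053, 0.062, 0.108]], [0.47, [-2.2, 0.8, -12.2], [0.054, 0.063, 0.107]], [0.47, [-1.2, 0.3, -12.3], [0.053, 0.062, 0.108]], [0.47, [-0.5, -0.3, -12.4], [0.053, 0.062, 0.107]], [0.47, [0.1, -0.9, -12.3], [0.054, 0.063, 0.108]], [0.47, [0.9, -1.6, -12.3], [0.053, 0.062, 0.107]], [0.47, [1.4, -2.4, -12.1], [0.053, 0.062, 0.108]], [0.47, [1.8, -3.1, -11.8], [0.053, 0.063, 0.107]], 
[0.47, [45.4, -10.2, 10.4], [0.0, -0.0, 0.0]], [0.47, [45.5, -10.1, 10.5], [0.0, -0.0, 0.0]], [0.47, [45.4, -10.2, 10.4], [0.0, -0.001, 0.0]],
```

Request:
carry_out:
  commands:
    - [0.47, [-24.8, -22.1, -26.0], [0, 0, 0]]
    - [0.47, [-24.8, -22.1, -26.0], [0, 0, 0]]
    - [0.47, [-6.4, 1.5, -10.5], [0.053, 0.062, 0.108]]
    - [0.47, [-5.6, 1.7, -10.9], [0.054, 0.063, 0.107]]
    - [0.47, [-4.7, 1.5, -11.4], [0.053, 0.062, 0.108]]
    - [0.47, [-3.9, 1.4, -11.7], [0.053, 0.062, 0.107]]
    - [0.47, [-2.9, 1.2, -11.9], [0.053, 0.062, 0.108]]
    - [0.47, [-2.2, 0.8, -12.2], [0.054, 0.063, 0.107]]
    - [0.47, [-1.2, 0.3, -12.3], [0.053, 0.062, 0.108]]
    - [0.47, [-0.5, -0.3, -12.4], [0.053, 0.062, 0.107]]

```text
time_s: 11.22
ee_pos: [0.4502, -0.093, 0.2639]
eef_rot: [3.022, 0.267, 0.321]
force: [0.8, -0.1, 0.1]
grip_width: 0.0496
grip_force: 0.0
```

Request:
carry_out:
  commands:
    - [0.47, [0.1, -0.9, -12.3], [0.054, 0.063, 0.108]]
    - [0.47, [0.9, -1.6, -12.3], [0.053, 0.062, 0.107]]
    - [0.47, [1.4, -2.4, -12.1], [0.053, 0.062, 0.108]]
    - [0.47, [1.8, -3.1, -11.8], [0.053, 0.063, 0.107]]
    - [0.47, [45.4, -10.2, 10.4], [0, 0, 0]]
    - [0.47, [45.5, -10.1, 10.5], [0, 0, 0]]
    - [0.47, [45.4, -10.2, 10.4], [0, 0, 0]]
    - [0.47, [0, 0, 0], [0, 0, 0]]

```text
time_s: 12.22
ee_pos: [0.6, -0.061, 0.2772]
eef_rot: [-3.102, 0.004, -0.096]
force: [-0.9, -0.3, -0.1]
grip_width: 0.0497
grip_force: 0.0
```

Run:
```python
from h import *
o=ctrl.get_obs();print(o['time_s'],o['qpos'],o['grip_width'],o['force'],o['moment'])
p,r=cur(); T=gtool(); k=np.array([.599,-.0595,.223]); z=T.apply([0,0,1])
print(p,(r.inv()*T).as_rotvec())
C=[snap(n) for n in('scene','top')]
for n in('scene','top'):print(n,[(np.round(d['at'],4),round(d['score'],2)) for d in ctrl.place_of('knob',n)[:2]],[(np.round(d['at'],4),round(d['score'],2)) for d in ctrl.place_of('case',n)[:2]])
u=proj(C[0],p).astype(int); a=C[0]['img'][110:230,210:370]; b=C[1]['img'][130:250,260:420]; print(proj(C[0],p)-[210,110],proj(C[0],k)-[210,110],proj(C[1],p)-[260,130])
cv2.imwrite('pics/m4.png',cv2.resize(np.hstack([a,b]),(800,300),interpolation=cv2.INTER_CUBIC))
plan(p,r,[(k+.013*z,T,3,.47)])
```

```text
12.225 [-0.17987573  0.38354289  1.24575301  0.03959212  1.5192343   1.48530125] 0.04970686140466858 [-0.87773912 -0.3293324  -0.06511799] [-0.027023    0.20112455 -0.01363789]
[ 0.59997912 -0.06102729  0.2771689 ] [2.62174316e-05 3.63580509e-03 1.36863605e-03]
scene [(array([ 0.5968, -0.0598,  0.2288]), 0.71), (array([ 0.4483, -0.2231,  0.0435]), 0.31)] [(array([ 0.4488, -0.218 ,  0.0444]), 0.76)]
top [] [(array([ 0.4519, -0.2264,  0.0469]), 0.73)]
[63.6314032  41.41168916] [66.94601399 60.93217942] [85.53993632 47.70234193]
[0.47, [-0.3, 0.2, 22.4], [0.0, 0.001, 0.0]], [0.47, [-0.3, 0.3, 22.4], [0.0, 0.001, 0.001]], [0.47, [-0.3, 0.2, 22.4], [0.0, 0.002, 0.0]],
```

View pics/m4.png

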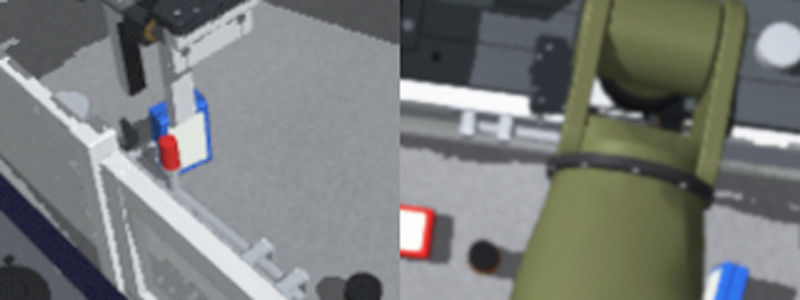

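Left half: the finger tips are at about (135,95) and (180,115) and the knob is at (169,153), where my estimate projects (167,152). The case still stands behind. Now I descend and close gently.

Request:
carry_out:
  commands:
    - [0.47, [-0.3, 0.2, 22.4], [0, 0.004, 0]]
    - [0.47, [-0.3, 0.3, 22.4], [0, 0, 0]]
    - [0.47, [-0.3, 0.2, 15], [0, 0, 0]]
    - [0.47, [0, 0, 7], [0, 0, 0]]
    - [0.47, [0, 0, 0], [0, 0, 0]]

```text
time_s: 13.15
ee_pos: [0.5984, -0.0594, 0.2138]
eef_rot: [-3.102, -0.005, -0.097]
force: [-0.5, 0.8, 0.2]
grip_width: 0.0499
grip_force: 0.0
```

Request:
carry_out:
  commands:
    - [1, [0, 0, 0], [0, 0, 0]]
    - [1, [0, 0, 0], [0, 0, 0]]
    - [1, [0, 0, 0], [0, 0, 0]]
    - [1, [0, 0, 0], [0, 0, 0]]
  squeeze: 6

```text
time_s: 13.65
ee_pos: [0.5985, -0.0593, 0.2137]
eef_rot: [-3.102, -0.005, -0.097]
force: [-0.5, 1.1, 0.1]
grip_width: 0.0161
grip_force: 6.0
```

Run:
```python
from h import *
o=ctrl.get_obs();print(o['time_s'],o['qpos'],o['grip_width'],o['grip_force'],o['force'],o['moment'])
p,r=cur(); print(p,r.as_matrix(), R.from_matrix([gx,gy,[0,0,1]]).apply(o['force']))
```

```text
13.65 [-0.17770899  0.4067008   1.35869724  0.04086071  1.37420168  1.48227341] 0.01608599493969935 6.002678498625755 [-0.49189155  1.12355762  0.10829   ] [0.12294707 0.10868784 0.01158184]
[ 0.59847684 -0.0592872   0.21371763] [[ 0.99526202 -0.09679295  0.0091994 ]
 [-0.09708078 -0.99451009  0.03905126]
 [ 0.00536901 -0.03975932 -0.99919486]] [-0.59946386  1.07003836  0.10829   ]
```

Run:
```python
from h import *
p,r=cur(); P=p+gy*.12; P[2]=.183
q=R.from_rotvec(-gx*.05); p1=P+q.apply(p-P); r1=q*r; print(p1-p)
p2=p1+gy*.036
a,b=plan(p,r,[(p1,r1,4,1),(p2,r1,6,1)])
```

```text
[0.00016489 0.00167712 0.00595911]
[1, [0.0, -0.5, -1.5], [-0.012, -0.0, -0.0]], [1, [0.0, -0.4, -1.4], [-0.013, -0.0, -0.0]], [1, [0.0, -0.5, -1.5], [-0.012, -0.0, -0.0]], [1, [0.0, -0.4, -1.5], [-0.013, -0.0, -0.0]], 
[1, [0.0, -6.0, -0.1], [0.0, -0.0, -0.0]], [1, [0.0, -6.0, -0.0], [0.0, -0.0, -0.0]], [1, [0.0, -6.0, -0.1], [0.0, -0.0, -0.0]], [1, [0.0, -6.0, -0.1], [0.0, -0.0, -0.0]], [1, [0.1, -6.0, -0.0], [0.0, -0.0, -0.0]], [1, [-0.0, -6.0, -0.1], [0.0, -0.0, -0.0]],
```

Request:
carry_out:
  commands:
    - [1, [0, 0, 0], [0, 0, 0]]
    - [1, [0, -0.5, -1.5], [-0.012, 0, 0]]
    - [1, [0, -0.4, -1.4], [-0.013, 0, 0]]
    - [1, [0, -0.5, -1.5], [-0.012, 0, 0]]
    - [1, [0, -0.4, -1.5], [-0.013, 0, 0]]
    - [1, [0, 0, 0], [0, 0, 0]]
  squeeze: 25

```text
time_s: 14.4
ee_pos: [0.5986, -0.0576, 0.2196]
eef_rot: [3.131, -0.005, -0.097]
force: [0.2, -2.1, -0.5]
grip_width: 0.0151
grip_force: 25.0
```

Request:
carry_out:
  commands:
    - [1, [0, -3, 0], [0, 0, 0]]
    - [1, [0, -4, 0], [0, 0, 0]]
    - [1, [0, 0, 0], [0, 0, 0]]

```text
time_s: 14.78
ee_pos: [0.5992, -0.0502, 0.2194]
eef_rot: [3.132, -0.005, -0.097]
force: [1.4, 1.1, -0.7]
grip_width: 0.0153
grip_force: 25.0
```

Request:
carry_out:
  commands:
    - [1, [0, -4, 0], [0, 0, 0]]
    - [1, [0, -5, 0], [0, 0, 0]]
    - [1, [0, 0, 0], [0, 0, 0]]

```text
time_s: 15.15
ee_pos: [0.6001, -0.0411, 0.2193]
eef_rot: [3.132, -0.005, -0.097]
force: [1.7, 1.4, -0.8]
grip_width: 0.0155
grip_force: 25.0
```

Request:
carry_out:
  commands:
    - [1, [0, -5, 0], [0, 0, 0]]
    - [1, [0, -5, 0], [0, 0, 0]]
    - [1, [0, -5, 0], [0, 0, 0]]
    - [1, [0, -5, 0], [0, 0, 0]]
    - [1, [0, 0, 0], [0, 0, 0]]

```text
time_s: 15.78
ee_pos: [0.6021, -0.0212, 0.219]
eef_rot: [3.132, -0.005, -0.097]
force: [2.0, 1.5, -0.0]
grip_width: 0.0155
grip_force: 25.0
```

Run:
```python
from h import *
o=ctrl.get_obs();print(o['time_s'],o['grip_width'],o['grip_force'],o['force'],o['moment'])
p,r=cur(); print(p,p-[.5986,-.0576,.2196])
H=np.array([.6505,.2240,0]); print('knob in guard', [(p-H)@gx,(p-H)@gy])
for s in(.12,.24,.36,.37):
    q=R.from_rotvec([0,0,-s]); a=q.apply(p-H)+H; print(s,a)
wps=[];
for s in np.linspace(.03,.36,12): q=R.from_rotvec([0,0,-s]); wps.append((q.apply(p-H)+H,q*r,1,1))
plan(p,r,wps)
```

```text
15.775 0.015485386473370581 25.02958506345749 [ 1.98191975  1.46352754 -0.02051503] [ 0.55413811 -0.14935524  0.02489931]
[ 0.60206384 -0.02118048  0.21904975] [ 0.00346384  0.03641952 -0.00055025]
knob in guard [np.float64(-0.02421450871223254), np.float64(-0.2487432179621665)]
0.12 [ 0.57306107 -0.0136189   0.21904975]
0.24 [ 0.54517207 -0.00263971  0.21904975]
0.36 [0.51879799 0.01159917 0.21904975]
0.37 [0.5166806  0.01292679 0.21904975]
[1, [-7.4, -0.8, -0.0], [-0.0, -0.0, 0.03]], 
[1, [-7.5, -0.9, -0.1], [-0.0, -0.001, 0.03]], 
[1, [-7.4, -0.8, -0.0], [-0.0, 0.0, 0.03]], 
[1, [-7.5, -0.9, -0.1], [-0.001, -0.0, 0.03]], 
[1, [-7.4, -0.8, -0.0], [0.0, -0.0, 0.03]], 
[1, [-7.5, -0.9, -0.1], [0.0, -0.001, 0.03]], 
[1, [-7.4, -0.8, -0.0], [-0.0, -0.0, 0.03]], 
[1, [-7.5, -0.9, -0.1], [-0.0, -0.0, 0.03]], 
[1, [-7.4, -0.8, -0.0], [-0.0, -0.001, 0.03]], 
[1, [-7.5, -0.9, -0.1], [-0.001, 0.0, 0.03]], 
[1, [-7.4, -0.8, -0.0], [0.0, -0.0, 0.03]], 
[1, [-7.5, -0.9, -0.1], [0.0, -0.001, 0.03]],
```

Request:
carry_out:
  commands:
    - [1, [-7.4, -0.8, 0], [0, 0, 0.03]]
    - [1, [-7.5, -0.9, 0], [0, 0, 0.03]]
    - [1, [0, 0, 0], [0, 0, 0]]

```text
time_s: 16.15
ee_pos: [0.5869, -0.0184, 0.2193]
eef_rot: [3.132, -0.006, -0.158]
force: [2.1, 1.2, -0.5]
grip_width: 0.0157
grip_force: 25.0
```

Request:
carry_out:
  commands:
    - [1, [-7.4, -0.8, 0], [0, 0, 0.03]]
    - [1, [-7.5, -0.9, 0], [0, 0, 0.03]]
    - [1, [-7.4, -0.8, 0], [0, 0, 0.03]]
    - [1, [-7.5, -0.9, 0], [0, 0, 0.03]]
    - [1, [0, 0, 0], [0, 0, 0]]

```text
time_s: 16.77
ee_pos: [0.5586, -0.0091, 0.2191]
eef_rot: [3.132, -0.007, -0.278]
force: [3.5, 0.6, -0.4]
grip_width: 0.0152
grip_force: 25.0
```

Forces fit the closing spring, so I continue to 0.36 rad.

Request:
carry_out:
  commands:
    - [1, [-7.4, -0.8, 0], [0, 0, 0.03]]
    - [1, [-7.5, -0.9, 0], [0, 0, 0.03]]
    - [1, [-7.4, -0.8, 0], [0, 0, 0.03]]
    - [1, [-7.5, -0.9, 0], [0, 0, 0.03]]
    - [1, [-7.4, -0.8, 0], [0, 0, 0.03]]
    - [1, [-7.5, -0.9, 0], [0, 0, 0.03]]
    - [1, [0, 0, 0], [0, 0, 0]]
    - [1, [0, 0, 0], [0, 0, 0]]

```text
time_s: 17.77
ee_pos: [0.5189, 0.0108, 0.2185]
eef_rot: [3.134, -0.009, -0.457]
force: [4.4, -2.2, 0.5]
grip_width: 0.0156
grip_force: 25.1
```

Run:
```python
from h import *
o=ctrl.get_obs();print(o['time_s'],o['grip_width'],o['grip_force'],o['force'],cur()[0])
C=[]
for n in('scene','top'):
    c=snap(n);C.append(c)
    for t in('gate_edge','knob','case','jar','red_case','disc_a'):print(n,t,[(np.round(d['at'],4),round(d['score'],2)) for d in ctrl.place_of(t,n)[:2]])
a=C[0]['img'][90:290,180:420]; b=C[1]['img'][120:320,220:460]
cv2.imwrite('pics/m5.png',cv2.resize(np.hstack([a,b]),(800,333),interpolation=cv2.INTER_CUBIC))
```

```text
17.775 0.015609438545201113 25.054438412189484 [ 4.43046394 -2.17264292  0.51478389] [0.51888527 0.010838   0.21852634]
scene gate_edge [(array([ 0.503 , -0.0791,  0.2035]), 0.93), (array([ 0.4476, -0.2198,  0.0425]), 0.47)]
scene knob [(array([0.5235, 0.0086, 0.2331]), 0.77)]
scene case [(array([ 0.4472, -0.2183,  0.045 ]), 0.86), (array([ 0.504 , -0.0818,  0.2039]), 0.63)]
scene jar [(array([ 0.4849,  0.0782, -0.0008]), 0.68)]
scene red_case [(array([ 0.523 ,  0.1887, -0.0033]), 0.74)]
scene disc_a [(array([ 0.4931, -0.3573,  0.0021]), 0.57)]
top gate_edge []
top knob []
top case [(array([ 0.4512, -0.2245,  0.0467]), 0.6)]
top jar []
top red_case [(array([5.173e-01, 1.851e-01, 2.000e-04]), 0.75), (array([ 0.651 ,  0.2256, -0.0017]), 0.59)]
top disc_a [(array([ 0.4945, -0.3557,  0.0021]), 0.72)]
```

View pics/m5.png

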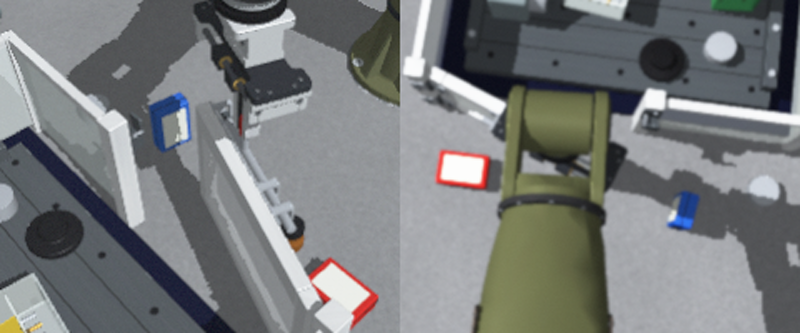

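The gate stands open with its free edge at left-half (210,115), about 120 mm out, and the knob is held. The blue case stands at (170,122), and the bystanders have not moved.

```bash
python3 -c "
from station import ctrl
print(ctrl.hand_in())"
```

```text
the job is handed in; nothing more can be done
None
```

The blue case stands on its end clear of the gate's swing, the bolt is lifted and drawn, the gate is held about 12 cm open by the knob, the other things have not moved, and the job is handed in.

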